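Shut the sample box and put the drawer away

ROBOT

A 6-joint arm with a two-finger parallel gripper is mounted at the origin on a cart in front of the work surface, level with it; the furniture and walls round the work are solid. World frame = base frame: x ahead of the robot, y to its left, z up, the work surface at z = 0. Lengths are in m, angles in degrees, forces in N, time in s.
With the tool pointing down it reaches from about 0.325 to 0.9 m from the base axis. Payload 3.5 kg.
Tool frame: the origin (TCP) lies on the centre line of the jaws, within the pads' length; the fingertips stand 8 mm ahead of it and the grasp point (between the pads) lies 11 mm behind it; z points along the fingers, x is the direction in which the jaws open and shut, and the axes are right-handed (so a half turn about z gives the same grasp; the last joint's range is limited). The gripper opens to 85 mm and grips with 20 to 120 N. Pads are 22 mm wide; open, the fingers measure 114 mm over their backs; the gripper's body (76 mm by 85 mm) begins 54 mm behind the grasp point. The pads swing forward as they close: fully open they stand 13 mm farther back than shut.
Start: joints at [-81.956, 15.837, -1.513, 72.651, 0, 84.076], TCP at [0.151, -0.607, 0.239] pointing down, gripper open.
Joint ranges: [-178.77, 178.77], [-48.84, 107.48], [-61.69, 71.31], [-111.58, 123.2], [-90, 87.43], [-180, 180]. Speed limits (degrees/s): [147.25, 147.25, 180, 180, 180, 180].

INTERFACE

Orientations are given as [roll, pitch, yaw] about the fixed x, y, z axes, in that order (R = Rz(yaw) Ry(pitch) Rx(roll)).
In Python, from bench import r gives the robot as it stands. The module is installed in compiled form; this text tells all that it offers.
- The arm moves only by the shell command python3 -m crank 'ROWS' [FORCE]. ROWS is JSON, a list of rows, each a list of 3 entries, a list of its own where there are three numbers: the opening, from 0 (shut) to 1 (fully open), then the shift along the tool's x, y, z in m, then the turn about the tool's z in degrees. In form: [[jaw, [dx, dy, dz], turn], ...]. A call has 1 to 10 rows; each row shifts and turns the commanded pose from where the row before left it, along the tool's axes as they then stand; what a row does not reach is not made up. A row lasts 1/8 s, in which the tool goes at most 62.5 mm and 10.7 degrees, less where a joint would pass 70% of its speed; a pose out of reach is approached as far as the arm can. A call is refused whole if a number of a shift passes 0.0625 or a number of a turn 10.7, either way. A call with a gripper value outside its range is refused whole. The fingers move at their own pace and stop on an object; FORCE is the grip in N (left out, the last holds). Time passes only in rows, so rows that do not move let the fingers close. It gives the time, the measured TCP pose, the force and the opening at its end, in the units of the state.
- r.get_obs(): the state, without advancing time (a new reading comes with each control period).
- r.read_camera(name): name is "side" or "top"; returns the picture (480x640x3 uint8, blue, green, red); there is no depth.
- r.calibration(name): a dict with "mtx" (3x3 intrinsics, pixels), "D" ([k1, k2, p1, p2, k3] as OpenCV has them; the pictures are not rectified), "R" (3x3) and "t" (3): a world point X has camera coordinates R X + t. Camera axes: x right, y down, z forward; pixel columns grow to the right and rows downward; lengths in m; the calibration is good to about 2 mm. A picture is of the moment at which its call begins. calibration takes no time and is no camera call.
- r.hand_in(): hands the job in, once; it reports no verdict.
The state is a dict: "t": time; "joints": joint angles; "joint_velocities": joint speeds; "joint_torque": joint torques, N m; "ee_pos": TCP position; "tcp_rot": TCP orientation; "contact_force": force on the tool from outside, world axes, zero at the start; "wrist_torque": the same for the moment, N m; "width": finger opening in m.
Only numpy, scipy, OpenCV 4.12 (cv2) and the standard library are available. Lean on these libraries where they do the work, as an engineer would, in place of code of your own. Each camera call takes 0.05 s, during which the arm holds its last target. There are 200 camera calls.

TASK

The drawer of the small grey cabinet on the desk has been left pulled out with an open sample box in it. With the fingertips only, push the box's lid fully shut while the drawer is still out, then push the drawer fully home. Do not grasp, lift or tip the box, and leave the vial, the loupe and the marker where they are.

Things in the scene. Friction and masses are not known exactly. Their poses are not given: they have to be found in the camera images.
- unit: Low grey cabinet with one drawer, 210 deep (x) x 220 wide (y) x 85 mm high, fixed. Origin: centre of its underside; its -x side, the drawer's, roughly faces the robot. The carcass (solid top) begins 90 mm on the -x side of the origin. The drawer's floor is 22 mm above the desk and 178 mm wide (y); its side walls reach 63 mm and its front panel (214 mm wide, 15 mm thick) 72 mm above the desk.
- unit_drawer0 (a joint): How far the drawer is pulled out towards the cabinet's -x, in m: 0 fully home, 0.14 at its stop; it starts about 0.13 out. It slides with about 1 N of friction, plus 4 N per m/s, and stays where it is left. The panel's outer face lies 105 mm plus this value out on the -x side of the cabinet's origin.
- unit_drawer0_handle (a point): Middle of the drawer's steel bar handle: a level round bar 11 mm thick and about 110 mm long, along the cabinet's y, 35 mm in front of the panel's outer face and 47 mm above the desk. It moves with the drawer, and the drawer can be pushed in by it or by the panel.
- sample_box: Flat pale hinged plastic box, 64 x 60 x 24 mm shut, full, about 300 g, loose on the drawer's floor, in the part outside the carcass. Origin: centre of its underside. The hinge is on its +x side, 31 mm from the origin and 15.5 mm above its underside, along its y; its front is its -x side. Its +x side points roughly to the cabinet's +y, so the lid stands on the left. Pushed hard it slides.
- sample_box_lid (a joint): Angle of the box's lid in rad: 0 fully shut, 1.57 upright, 2.0 leaning back at its stop. It starts upright or leaning back. The hinge is stiff (about 0.02 N m): the lid stays where it is left and does not fall. The lid is 60 mm wide (box y), 61 mm from hinge to free edge and 8 mm deep. Shut, its top is 24 mm above the box's underside.
- lid_edge (a point): Point on the lid's outer face at the middle of its free edge (on top of the box's front edge when shut).
- vial_1: Brown glass vial with dark cap, 22 mm across and 49 mm tall, standing on the desk to the right of the open drawer. Origin: centre of its underside. To be left alone.
- loupe: Black eyepiece loupe, 35 mm across and 34 mm tall, standing on the desk to the left of the open drawer. Origin: centre of its underside. To be left alone.
- marker: Black marker pen, 131 mm long (along its y) and 20 mm thick, lying on the desk to the right in front of the drawer. Origin: under its middle. To be left alone.
Mind the look-alikes: they are no part of the job. There is more than one size of the sample_box; the job needs the largest.

How it is judged:
By the outcome, as a careful person would: the job done as asked, in the order asked, and still so for the second after the job is handed in, with the robot touching nothing.
It also fails if it takes over 59 s, if anything falls off the work surface, if the arm or the gripper's body presses on something with over 40 N, if the wrist force passes 120 N, or if a joint passes its speed limit or range.

## Working session

There is one attempt and no reset: what is moved stays moved. The work goes in short steps, Python scripts to look and compute and a shell command to move; the robot and the scene stay as the last step left them, time stands still between calls to the robot, and variables do not carry over. Pictures are saved under pics/ and viewed, about 8 in all and at most 12, crops included, and the job is handed in when it is done.

```bash
mkdir -p pics; python3 - <<'E'
from bench import r
import cv2
for n in("top","side"):
    cv2.imwrite(f"pics/{n}0.png",r.read_camera(n)); c=r.calibration(n); print(n,c)
print(r.get_obs())
E
```

```text
top {'mtx': array([[443.67386746,   0.        , 322.58919957],
       [  0.        , 443.67386746, 236.07476641],
       [  0.        ,   0.        ,   1.        ]]), 'D': array([-0.10118811,  0.        ,  0.        ,  0.        ,  0.        ]), 'R': array([[ 0.01127807, -0.99963275, -0.02464071],
       [-0.98151519, -0.00635869, -0.1912786 ],
       [ 0.19105167,  0.02634248, -0.98122644]]), 't': array([-0.04241536,  0.59708525,  0.82179038])}
side {'mtx': array([[526.16230712,   0.        , 311.64927758],
       [  0.        , 526.16230712, 244.9128523 ],
       [  0.        ,   0.        ,   1.        ]]), 'D': array([0.00349677, 0.        , 0.        , 0.        , 0.        ]), 'R': array([[-0.91492452, -0.40346379,  0.01140593],
       [-0.25100525,  0.54661382, -0.79888028],
       [ 0.31608462, -0.7337781 , -0.60138192]]), 't': array([0.53006782, 0.22365543, 0.93205048])}
{'t': 0.1, 'joints': array([-8.19584878e+01,  1.58768082e+01, -1.59021208e+00,  7.26523179e+01,
       -1.84880175e-03,  8.40756781e+01]), 'joint_velocities': array([ 0.04671529, -0.10175627,  0.14323662,  0.0653634 , -0.12911469,
       -0.0336195 ]), 'joint_torque': array([-3.17420026e-04, -4.46708572e+01,  2.96128321e+01,  8.45155242e-03,
       -1.00384764e-04,  4.99750172e-06]), 'ee_pos': array([ 0.15072268, -0.60582908,  0.23823814]), 'tcp_rot': array([-1.79989521e+02,  1.18891604e-01, -7.60341531e+01]), 'contact_force': array([0.44938986, 0.54017807, 0.00745363]), 'wrist_torque': array([-0.06122721,  0.01281486,  0.02899872]), 'width': 0.08525599940492438}
```

View pics/top0.png

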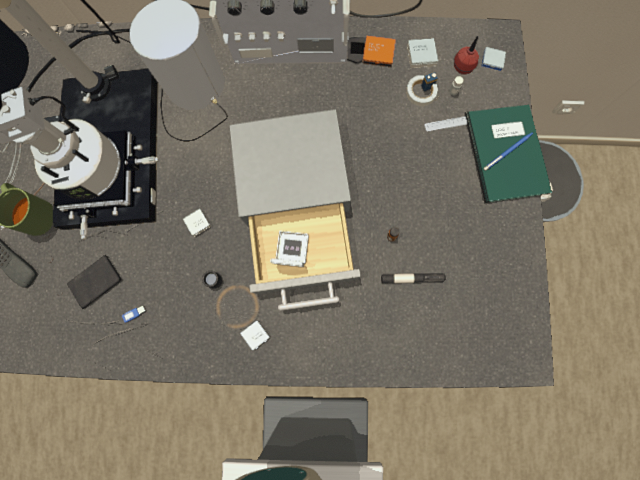

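View pics/side0.png

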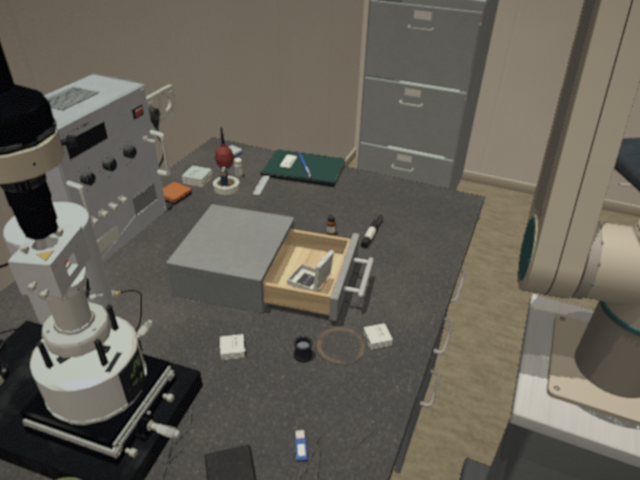

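The top view shows the drawer open around (300,245) with the box at about (291,250), the marker at (412,278), the vial at (393,235) and the loupe at (212,280). The side view shows the lid standing near (323,268). I'll enlarge the box in both views.

```bash
python3 - <<'E'
import cv2
a=cv2.imread("pics/top0.png")[195:315,220:380]; b=cv2.imread("pics/side0.png")[215:335,240:400]
cv2.imwrite("pics/tc.png",cv2.resize(a,(800,600),interpolation=cv2.INTER_CUBIC))
cv2.imwrite("pics/sc.png",cv2.resize(b,(800,600),interpolation=cv2.INTER_CUBIC))
E
```

```text
(no output)
```

View pics/tc.png

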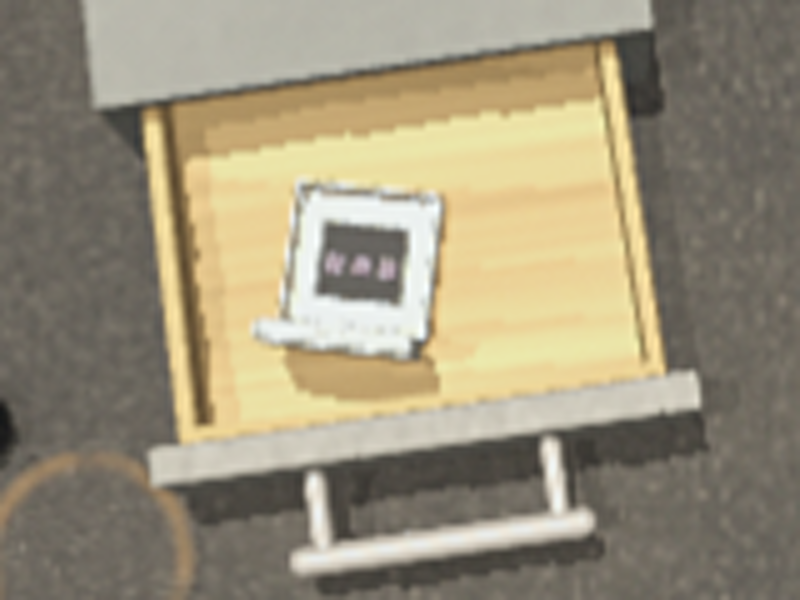

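View pics/sc.png

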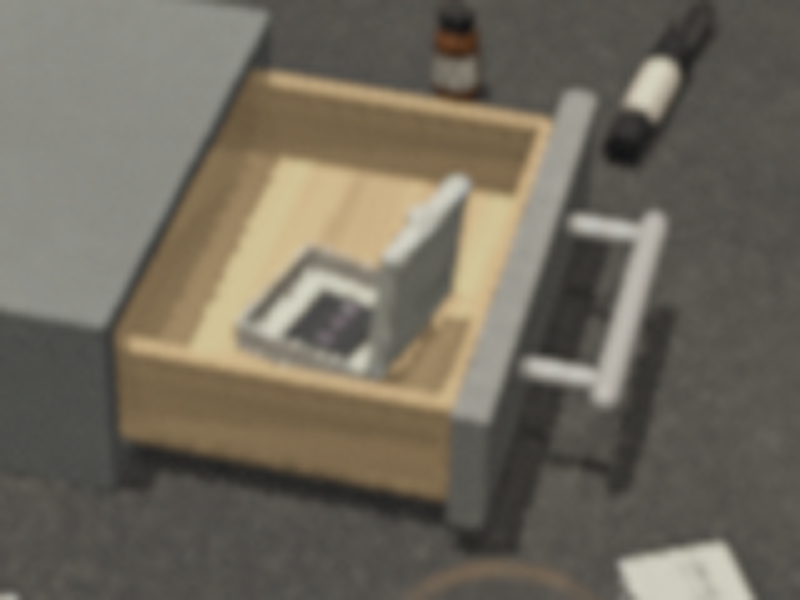

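The enlarged views show the lid standing on the box's robot-facing side, next to the front panel. That disagrees with the text, which puts it on the left. Its free edge runs in the top crop from about (255,338) to (413,357), and in the side crop from (470,185) to (392,262). I'll fit the poses and check the box's size.

```bash
cat > fit.py <<'E'
import numpy as np,cv2
from bench import r
from scipy.optimize import least_squares
K={n:r.calibration(n) for n in("top","side")}
def proj(n,P):
    c=K[n]; return cv2.projectPoints(np.array(P,float).reshape(-1,1,3),cv2.Rodrigues(c["R"])[0],c["t"],c["mtx"],c["D"])[0][:,0]
def full(n,p):
    o={"top":(220,195),"side":(240,215)}[n]; return np.array(p)/5-.4+o
def place(x,y,w,P):
    c,s=np.cos(w),np.sin(w); P=np.array(P,float); return np.c_[x+c*P[:,0]-s*P[:,1],y+s*P[:,0]+c*P[:,1],P[:,2]]
def ray(n,uv,z):
    c=K[n]; d=cv2.undistortPoints(np.array([[uv]],float),c["mtx"],c["D"])[0,0]
    C=-c["R"].T@c["t"]; v=c["R"].T@np.r_[d,1]; return C+v*(z-C[2])/v[2]
E
python3 - <<'E'
from fit import *
# cabinet
T=[(97,107),(652,25),(700,375),(292,562),(594,522)]
S=[(110,328),(268,15),(458,412),(492,420)]
def cab(p):
    x,y,w,d=p
    A=place(x,y,w,[(-.09,.11,.085),(-.09,-.11,.085),(-.09-d,-.107,.072),(-.14-d,.055,.047),(-.14-d,-.055,.047)])
    B=place(x,y,w,[(-.09,.11,.085),(-.09,-.11,.085),(-.09-d,.107,.072),(-.105-d,.107,.072)])
    return np.r_[(proj("top",A)-full("top",T)).ravel(),(proj("side",B)-full("side",S)).ravel()]
s=least_squares(cab,[.6,.05,.1,.13],loss="soft_l1");print("cab",s.x,np.degrees(s.x[2]),cab(s.x).round(1))
cabp=s.x
# box: free edge & front rim ; scale free too
T=[(300,183),(440,195),(255,338),(413,357)]
S=[(238,330),(312,247),(392,262),(470,185)]
def lid(q,y,h=.0085,sx=1): return (.031*sx-.061*sx*np.cos(q)+h*np.sin(q),y,.022+.0155+.061*sx*np.sin(q)+h*np.cos(q))
def box(p):
    x,y,w,q,sx,sy=p
    # box +x toward robot: its +y is to the right; left=-y
    f=lambda e:(-.032*sx,e*.03*sy,.0375)
    A=place(x,y,w,[f(-1),f(1),lid(q,-.03*sy,sx=sx),lid(q,.03*sy,sx=sx)])
    B=place(x,y,w,[f(-1),f(1),lid(q,-.03*sy,sx=sx),lid(q,.03*sy,sx=sx)])
    return np.r_[(proj("top",A)-full("top",T)).ravel(),(proj("side",B)-full("side",S)).ravel()]
s=least_squares(box,[.45,.05,3,1.6,1,1],loss="soft_l1");print("box",s.x,np.degrees(s.x[2:4]),box(s.x).round(1))
x,y,w,q=s.x[:4];print("lid edge",place(x,y,w,[lid(q,0)]),"hinge",place(x,y,w,[(.031,0,.0375)]))
for n,uv,z in[("top",(213,279),.03),("top",(393,233),.049),("top",(382,278),.01),("top",(445,278),.01)]:print(ray(n,uv,z).round(3))
E
```

```text
cab [0.73605316 0.0314876  0.1587533  0.13440889] 9.095893863517814 [-0.1  0.5  0.5  0.1  0.2 -1.   3.2  0.6 -1.5  0.3 -1.1  0.1  0.2 -0.4
 -0.8  0.4  0.4  0.2]
box [0.57671738 0.02585928 3.04617943 1.59944988 0.97928602 0.98291016] [174.5332248   91.64172767] [-0.5  0.   0.2  0.5 -0.1 -0.  -0.6 -0.6  0.1 -1.6 -0.1 -0.9  1.   0.6
 -0.3 -0.4]
lid edge [[0.53566083 0.02978855 0.09823144]] hinge [[0.54585838 0.0288126  0.0375    ]]
[0.512 0.185 0.03 ]
[ 0.606 -0.178  0.049]
[ 0.52  -0.159  0.01 ]
[ 0.52  -0.288  0.01 ]
```

Both views agree that it is the full-size box (scale about 0.98). Its hinge is on the robot side, with yaw about 174.5°, so I'll push the lid along world +x. First comes the route to a point above and in front of the lid, with the fingers shut.

```bash
cat > plan.py <<'E'
import sys,numpy as np
from bench import r
from scipy.spatial.transform import Rotation as Ro
def plan(goal,yaw,n,turn_dir=0):
    o=r.get_obs(); p=o["ee_pos"]; R=Ro.from_euler("xyz",o["tcp_rot"],degrees=True)
    y=o["tcp_rot"][2]; dy=(yaw-y+180)%360-180
    if turn_dir and dy*turn_dir<0: dy+=360*turn_dir
    st=(np.array(goal)-p)/n; rows=[]
    for i in range(n):
        rows.append([0,R.inv().apply(st).round(4).tolist(),round(-dy/n,2)]); R=R*Ro.from_euler("z",-dy/n,degrees=True)
    print(rows)
if __name__=="__main__":
    a=[float(v) for v in sys.argv[1:]]; plan(a[:3],a[3],int(a[4]),a[5] if len(a)>5 else 0)
E
python3 plan.py .49 .034 .2 84.5 18 1
```

```text
[[0, [-0.0299, -0.0269, 0.0022], np.float64(-8.92)], [0, [-0.0254, -0.0312, 0.0022], np.float64(-8.92)], [0, [-0.0203, -0.0347, 0.0022], np.float64(-8.92)], [0, [-0.0146, -0.0375, 0.0022], np.float64(-8.92)], [0, [-0.0087, -0.0393, 0.0022], np.float64(-8.92)], [0, [-0.0025, -0.0402, 0.0022], np.float64(-8.92)], [0, [0.0038, -0.0401, 0.0022], np.float64(-8.92)], [0, [0.01, -0.039, 0.0022], np.float64(-8.92)], [0, [0.0159, -0.037, 0.0022], np.float64(-8.92)], [0, [0.0214, -0.0341, 0.0022], np.float64(-8.92)], [0, [0.0264, -0.0303, 0.0022], np.float64(-8.92)], [0, [0.0308, -0.0259, 0.0022], np.float64(-8.92)], [0, [0.0345, -0.0208, 0.0022], np.float64(-8.92)], [0, [0.0373, -0.0152, 0.0022], np.float64(-8.92)], [0, [0.0392, -0.0092, 0.0022], np.float64(-8.92)], [0, [0.0401, -0.003, 0.0022], np.float64(-8.92)], [0, [0.0401, 0.0032, 0.0022], np.float64(-8.92)], [0, [0.0391, 0.0094, 0.0022], np.float64(-8.92)]]
```

```bash
python3 -m crank '[[0,[-0.03,-0.027,0.002],-8.9],[0,[-0.025,-0.031,0.002],-8.9],[0,[-0.02,-0.035,0.002],-8.9],[0,[-0.015,-0.037,0.002],-8.9],[0,[-0.009,-0.039,0.002],-8.9],[0,[-0.0025,-0.04,0.002],-8.9],[0,[0.004,-0.04,0.002],-8.9],[0,[0.01,-0.039,0.002],-8.9],[0,[0.016,-0.037,0.002],-8.9]]'; python3 plan.py .49 .034 .2 84.5 9 1
```

```text
t: 1.23
ee_pos: [0.3207, -0.2861, 0.2209]
tcp_rot: [-180.0, 0.0, 4.3]
contact_force: [0.4, 0.6, 0.6]
width: -0.0001
[[0, [0.0215, -0.034, 0.0023], np.float64(-8.91)], [0, [0.0265, -0.0303, 0.0023], np.float64(-8.91)], [0, [0.0308, -0.0258, 0.0023], np.float64(-8.91)], [0, [0.0345, -0.0208, 0.0023], np.float64(-8.91)], [0, [0.0373, -0.0152, 0.0023], np.float64(-8.91)], [0, [0.0392, -0.0092, 0.0023], np.float64(-8.91)], [0, [0.0401, -0.003, 0.0023], np.float64(-8.91)], [0, [0.0401, 0.0032, 0.0023], np.float64(-8.91)], [0, [0.0391, 0.0094, 0.0023], np.float64(-8.91)]]
```

```bash
python3 -m crank '[[0,[0.0215,-0.034,0.002],-8.9],[0,[0.0265,-0.03,0.002],-8.9],[0,[0.031,-0.026,0.002],-8.9],[0,[0.0345,-0.021,0.002],-8.9],[0,[0.037,-0.015,0.002],-8.9],[0,[0.039,-0.009,0.002],-8.9],[0,[0.04,-0.003,0.002],-8.9],[0,[0.04,0.003,0.002],-8.9],[0,[0.039,0.0095,0.002],-8.9],[0,[0,0,0],0]]'; python3 plan.py .505 .033 .0945 84.5 5
```

```text
t: 2.48
ee_pos: [0.4919, 0.0327, 0.2028]
tcp_rot: [-180.0, -0.0, 84.4]
contact_force: [0.2, -0.4, -0.8]
width: 0.0
[[0, [0.0003, 0.0026, 0.0216], np.float64(-0.03)], [0, [0.0003, 0.0026, 0.0216], np.float64(-0.03)], [0, [0.0003, 0.0026, 0.0216], np.float64(-0.03)], [0, [0.0003, 0.0026, 0.0216], np.float64(-0.03)], [0, [0.0003, 0.0026, 0.0216], np.float64(-0.03)]]
```

```bash
python3 -m crank '[[0,[0,0.003,0.022],0],[0,[0,0.003,0.022],0],[0,[0,0.003,0.022],0],[0,[0,0.002,0.021],0],[0,[0.001,0.002,0.0205],0],[0,[0,0,0],0]]'; python3 - <<'E'
from bench import r
import cv2
b=r.read_camera("side")[215:335,240:400]
cv2.imwrite("pics/s1.png",cv2.resize(b,(800,600),interpolation=cv2.INTER_CUBIC))
E
```

```text
t: 3.22
ee_pos: [0.5021, 0.0299, 0.0941]
tcp_rot: [-179.7, 0.0, 84.1]
contact_force: [-0.3, -0.1, 0.3]
width: 0.0001
```

View pics/s1.png

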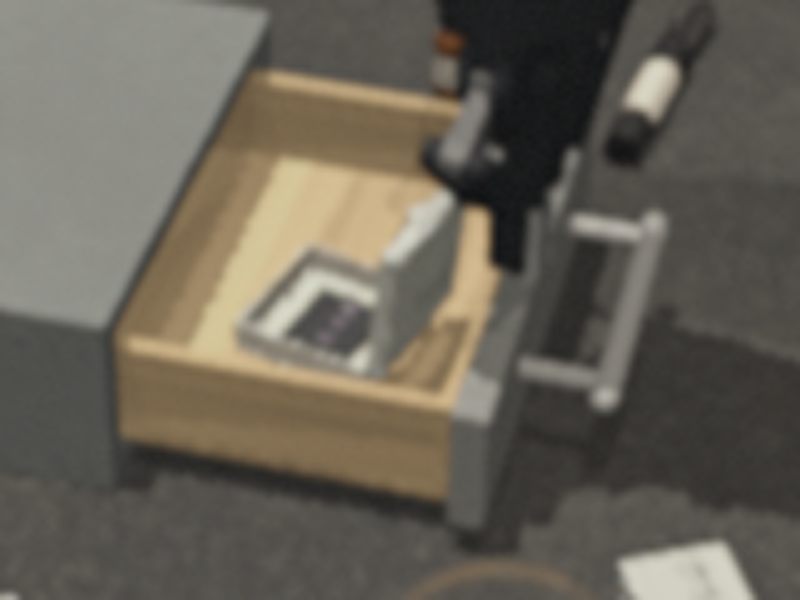

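The fingertip is at about (508,268), between the lid and the panel's top edge. The lid's outer face is clear ahead of it. Next is the sweep along the lid's arc.

```bash
python3 -m crank '[[0,[0,0.012,0],0],[0,[0,0.012,0],0],[0,[0,0.009,0],0],[0,[0,0.009,0],0],[0,[0,0.008,0.002],0],[0,[0,0.008,0.003],0],[0,[0,0.007,0.005],0],[0,[0,0.006,0.006],0],[0,[0,0,0],0]]'; python3 - <<'E'
from bench import r
import cv2
b=r.read_camera("side")[215:335,240:400]
cv2.imwrite("pics/s2.png",cv2.resize(b,(800,600),interpolation=cv2.INTER_CUBIC))
E
```

```text
t: 4.4
ee_pos: [0.575, 0.0233, 0.0789]
tcp_rot: [-179.9, 0.0, 84.2]
contact_force: [0.4, -0.0, 0.1]
width: -0.0001
```

View pics/s2.png

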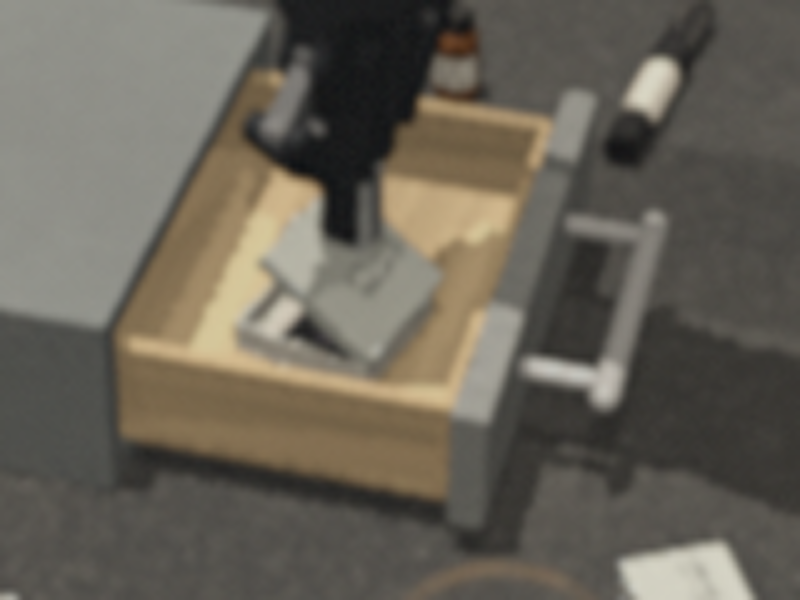

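The lid has come down to about 35°, with its free edge around (265,262), and the box hasn't moved. I'll carry on down.

```bash
python3 -m crank '[[0,[0,0.003,0.005],0],[0,[0,0.002,0.006],0],[0,[0,0.002,0.005],0],[0,[0,0,0.005],0],[0,[0,0,0.002],0],[0,[0,0,0],0]]'; python3 -m crank '[[0,[0,0,0.002],0],[0,[0,0,0.001],0]]';python3 -m crank '[[0,[0,0,0.001],0],[0,[0,0,0],0]]'
```

```text
t: 5.2
ee_pos: [0.5816, 0.0227, 0.0565]
tcp_rot: [-179.9, 0.0, 84.2]
contact_force: [-0.2, -0.0, -0.5]
width: 0.0001
t: 5.45
ee_pos: [0.5823, 0.0226, 0.0541]
tcp_rot: [180.0, -0.0, 84.2]
contact_force: [-0.3, 1.3, 5.3]
width: -0.0001
t: 5.7
ee_pos: [0.5831, 0.0227, 0.0541]
tcp_rot: [179.9, -0.0, 84.2]
contact_force: [-0.1, 0.3, 6.0]
width: -0.0001
```

Contact came at TCP z 0.054, so the tips are at 0.046, which is the shut height, with 6 N. Now I'll lift clear and back off while turning to the drawer's direction.

```bash
python3 -m crank '[[0,[0,0,-0.02],0],[0,[0,0,-0.045],0],[0,[0,0,-0.035],0]]'; python3 plan.py .424 -.0184 .15 99.1 4
```

```text
t: 6.08
ee_pos: [0.5822, 0.0226, 0.1542]
tcp_rot: [180.0, -0.0, 84.2]
contact_force: [0.5, -0.8, 0.3]
width: -0.0
[[0, [-0.0142, -0.0383, 0.001], np.float64(-3.73)], [0, [-0.0117, -0.0392, 0.001], np.float64(-3.73)], [0, [-0.0091, -0.0398, 0.001], np.float64(-3.73)], [0, [-0.0065, -0.0403, 0.001], np.float64(-3.73)]]
```

```bash
python3 -m crank '[[0,[-0.014,-0.038,0],-3.7],[0,[-0.012,-0.039,0],-3.7],[0,[-0.009,-0.04,0],-3.7],[0,[-0.0065,-0.04,0],-3.7],[0,[0,0,0],0]]'; python3 plan.py .424 -.0184 .040 99.1 3; python3 - <<'E'
from bench import r
import cv2
b=r.read_camera("side")[215:335,240:400]
cv2.imwrite("pics/s3.png",cv2.resize(b,(800,600),interpolation=cv2.INTER_CUBIC))
E
```

```text
t: 6.7
ee_pos: [0.421, -0.0181, 0.152]
tcp_rot: [-179.8, -0.1, 98.9]
contact_force: [0.2, 0.9, 0.4]
width: -0.0001
[[0, [-0.0003, 0.0011, 0.0373], np.float64(-0.07)], [0, [-0.0003, 0.0011, 0.0373], np.float64(-0.07)], [0, [-0.0003, 0.0011, 0.0373], np.float64(-0.07)]]
```

View pics/s3.png

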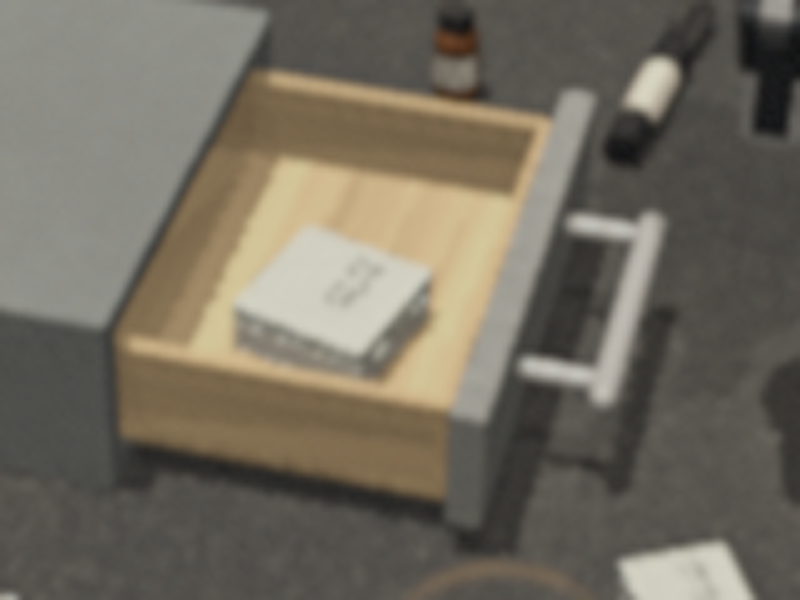

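The lid lies flat on the box, with its top at (240–430, 228–360), and the box is where it was. Next I'll lower the fingers in front of the handle bar and push the drawer in.

```bash
python3 -m crank '[[0,[0,0.001,0.037],0],[0,[0,0.001,0.037],0],[0,[0,0.001,0.037],0],[0,[0,0,0],0]]'; python3 -m crank '[[0,[0,0.012,0],0],[0,[0,0.008,0],0],[0,[0,0.006,0],0],[0,[0,0.008,0],0],[0,[0,0.01,0],0],[0,[0,0.011,0],0],[0,[0,0.011,0],0],[0,[0,0.011,0],0],[0,[0,0.011,0],0],[0,[0,0.011,0],0]]';python3 -m crank '[[0,[0,0.011,0],0],[0,[0,0.011,0],0],[0,[0,0.011,0],0],[0,[0,0.008,0],0],[0,[0,0.008,0],0],[0,[0,0.005,0],0],[0,[0,0,0],0]]'; python3 plan.py .5815 .0068 .04 99.1 1
```

```text
t: 7.25
ee_pos: [0.4258, -0.0171, 0.0397]
tcp_rot: [-179.7, -0.1, 99.0]
contact_force: [-0.1, -0.2, 0.6]
width: 0.0001
t: 8.5
ee_pos: [0.5259, -0.0022, 0.0417]
tcp_rot: [-180.0, 0.0, 99.0]
contact_force: [-1.5, -0.1, 1.0]
width: 0.0
t: 9.38
ee_pos: [0.5794, 0.0063, 0.042]
tcp_rot: [179.9, -0.0, 99.0]
contact_force: [0.2, -0.2, 0.1]
width: -0.0001
[[0, [0.0002, 0.0022, 0.002], np.float64(-0.12)]]
```

```bash
for i in 1 ; do python3 -m crank '[[0,[0,0.002,0],0],[0,[0,0.001,0],0]]'; python3 -m crank '[[0,[0,0.001,0],0],[0,[0,0.001,0],0]]';python3 -m crank '[[0,[0,0.001,0],0],[0,[0,0,0],0]]'; done
```

```text
t: 9.62
ee_pos: [0.5811, 0.0067, 0.0418]
tcp_rot: [-180.0, -0.0, 99.0]
contact_force: [-0.8, -0.0, 0.4]
width: 0.0001
t: 9.88
ee_pos: [0.5827, 0.0069, 0.0417]
tcp_rot: [-179.9, -0.0, 99.0]
contact_force: [-4.2, -0.3, 2.4]
width: -0.0002
t: 10.12
ee_pos: [0.5827, 0.0069, 0.0416]
tcp_rot: [-179.8, -0.0, 99.0]
contact_force: [-4.5, -1.0, 4.1]
width: -0.0
```

```bash
python3 -m crank '[[0,[0,0.002,0],0],[0,[0,0.001,0],0],[0,[0,0,0],0]]'; python3 -m crank '[[0,[0,-0.006,0],0],[0,[0,-0.03,0],0],[0,[0,-0.05,0],0],[0,[0,-0.05,-0.03],0],[0,[0,-0.02,-0.06],0],[0,[0,0,0],0]]'; python3 - <<'E'
from bench import r
import cv2,numpy as np
a=r.read_camera("top")[100:340,180:460]; b=r.read_camera("side")[180:375,150:410]
cv2.imwrite("pics/f.png",np.hstack([cv2.resize(a,(400,343)),cv2.resize(b,(400,300))[:300]] if 0 else [cv2.resize(a,(400,343)),cv2.resize(b,(400,343))]))
E
```

```text
t: 10.5
ee_pos: [0.5828, 0.007, 0.0412]
tcp_rot: [-179.5, 0.0, 98.9]
contact_force: [-11.3, -3.0, 8.6]
width: -0.0001
t: 11.25
ee_pos: [0.4368, -0.0176, 0.1357]
tcp_rot: [179.4, 0.2, 98.9]
contact_force: [0.4, -0.1, -0.3]
width: 0.0
```

View pics/f.png

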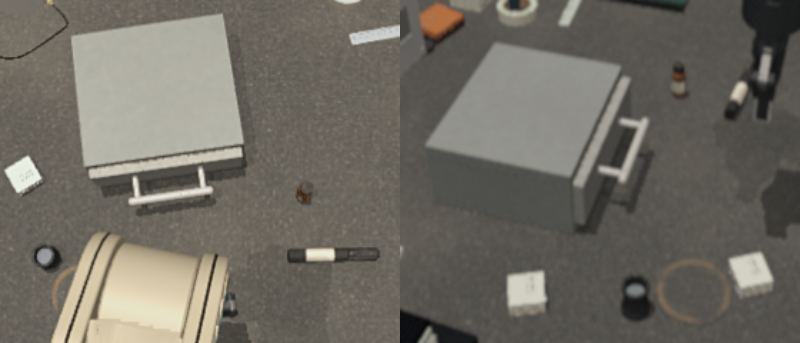

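The drawer is flush all round: the panel sits against the carcass at (165,163) and the handle is at (170,195). The vial, loupe and marker haven't moved, and the arm is clear. I'll hand in.

```bash
python3 -c "
from bench import r
print(r.hand_in())"
```

```text
the job is handed in; nothing more can be done
None
```

The box's lid is shut and the drawer is fully home. I handed the job in at about 11.4 s, with the gripper clear of everything.

- **Lid:** I swept it shut with the closed fingertips while the drawer was out, then pressed it at about 6 N. The tips stopped at 46 mm above the desk, which is the shut height. A picture taken before I moved the drawer showed the lid flat and the box where it had been.
- **Drawer:** I pushed it in by the handle bar until it stopped within about 1.5 mm of the computed home position. It did not move when I pushed harder, up to about 11 N sideways (about 14 N in all). The final picture shows the panel flush with the carcass.
- **Vial, loupe and marker:** they look unmoved by eye in the final picture. I did not re-measure their positions.
- **Disagreement with the text:** the description puts the hinge on the cabinet's +y side, with the lid on the left. Both cameras showed it on the side facing the drawer's front panel (box yaw about 174.5°), so I went by the images. The fitted size matched the largest box to within about 2%.
- **Not checked:** I could not see the lid once the drawer was closed.

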